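Kit three repair jobs in the tray

ROBOT

A 6-joint arm with a two-finger parallel gripper is mounted at the origin on a cart in front of the work surface, level with it; the furniture and walls round the work are solid. World frame = base frame: x ahead of the robot, y to its left, z up, the work surface at z = 0. Lengths are in m, angles in rad, forces in N, time in s.
With the tool pointing down it reaches from about 0.35 to 0.775 m from the base axis. Payload 5.5 kg.
Tool frame: the origin (TCP) lies at the very end of the fingers, on their centre line; the grasp point (between the pads) lies 19 mm behind it; z points along the fingers, y is the line along which they close (so a half turn about z gives the same grasp; the last joint's range is limited). The gripper opens to 85 mm and grips with 20 to 120 N. Pads are 22 mm wide; open, the fingers measure 114 mm over their backs; the gripper's body (76 mm by 85 mm) begins 54 mm behind the grasp point. The pads swing forward as they close: fully open they stand 13 mm farther back than shut.
Start: joints at [1.033, 0.313, 0.046, 1.304, 0, 1.431], TCP at [0.223, 0.53, 0.231] pointing down, gripper open.
Joint ranges: [-2.76, 2.76], [-0.86, 1.69], [-1.03, 1.26], [-2.2, 2.34], [-1.47, 1.5], [-3.14, 3.14]. Speed limits (rad/s): [2.57, 2.57, 3.14, 3.14, 3.14, 3.14].

INTERFACE

Orientations are given as a unit quaternion [w, x, y, z].
In Python, from workcell import env, cams, ticket, spotter gives the robot as it stands.
- The arm moves only by the tool jog_arm, never from a script. Its argument "increments" is a list that holds one entry, the list of rows, each a list of 7 numbers: the shift along the tool's x, y, z in units of 0.25 m (1.0 is 0.25 m), then the turn, a rotation vector about the tool's x, y, z in units of 180 degrees (1.0 is 180 degrees), then the closure in counts, from 0 (fully open) to 255 (shut). A call has 1 to 20 rows; each row shifts and turns the commanded pose from where the row before left it, along the tool's axes as they then stand; what a row does not reach is not made up. A row lasts 1/10 s, in which the tool goes at most 50 mm and 8.59 degrees, less where a joint would pass 70% of its speed; a pose out of reach is approached as far as the arm can. A call with a number of a shift or a turn outside -1 to 1 is refused whole. A call with a gripper value outside its range is refused whole. The fingers move at their own pace and stop on an object; "force" is the grip in N (left out, the last holds). Time passes only in rows, so rows that do not move let the fingers close. It gives the time, the measured TCP pose, the force, the opening and the grip force at its end, in the units of the state.
- env.get_state(): the state, without advancing time (a new reading comes with each control period).
- cams.read_camera(name): name is "scene" or "top" or "wrist"; returns a dict with "pixels" (400x640x3 uint8, red, green, blue), "fx", "fy", "cx", "cy" (pixels), "k1" (the pictures are not rectified: a ray, as slopes to the right and down, at radius r is drawn at 1 + k1 r^2 times it, then the intrinsics apply), "xyz" and "attitude" of the camera in the world; the wrist camera has in their place "mount" (4x4, takes a point from camera to tool coordinates, whose origin is the TCP and whose axes are the flange's). Camera axes: x right, y down, z forward; pixel columns grow to the right and rows downward; lengths in m; the calibration is good to about 2 mm. A picture is of the moment at which its call begins: read the wrist's pose just before it. There is no depth.
- ticket.hand_in(): hands the job in; it is judged then, once.
Trained networks look in the newest picture that a camera, given by its name, has taken for a name from the list of things; names that differ only in an ending like _2 or _b are one class to them, and where a whole thing is asked for, a point or a joint stands for the part that bears it (a point fixed in the world has none). Each returns a list of dicts, best first, with "conf" (0 to 1); they miss things now and then, are a little off and sometimes report something else, mostly with a low value. They report only what shows in the picture. A call takes as long as a camera call. They do not tell look-alikes from the thing itself.
- spotter.find_in(target, camera): "uv" ([column, row] in pixels, amid what is visible of it).
- spotter.cut_out(target, camera): "region" (400x640 bool, what is visible of it) and "uv" ([column, row] in pixels, amid what is visible of it).
- spotter.landmark_of(target, camera): "uv" ([column, row] in pixels: a listed point, or the origin of a listed thing).
The state is a dict: "clock": time; "joint_pos": joint angles; "qvel": joint speeds; "tau": joint torques, N m; "tcp_pos": TCP position; "orientation": TCP orientation; "wrist_force": force on the tool from outside, world axes, zero at the start; "ft_torque": the same for the moment, N m; "finger_gap": finger opening in m; "grip_force": force on a finger pad.
Only numpy, scipy, OpenCV 4.12 (cv2) and the standard library are available. Lean on these libraries where they do the work, as an engineer would, in place of code of your own. Each camera call takes 0.05 s, during which the arm holds its last target. There are 200 camera calls.

TASK

Three units for repair lie in the front row of the kitting tray; lay out what each job needs in the bay directly behind it, in the middle of the bay: the loupe behind the green circuit board, the small pale lidded jar behind the switch box, and the wooden block behind the narrow relay board, with the reel of braid lying flat and centred on top of the block. Everything stands upright or flat on its underside as it does now; do not shift the three units, the brush or the syringe, or knock the syringe over.

Things in the scene. Friction and masses are not known exactly. Their poses are not given: they have to be found in the camera images.
- tray: Fixed grey tray, 196 (x) x 244 (y) mm. Six open bays, 92 x 76 mm inside, a dark dot in the middle of each: columns centred at y = +80, 0, -80 mm; front row at x = -48, back row at x = +48 mm. Floor 3 mm above the desk; ribs and rim 4 mm thick, tops 10 mm above the desk; 9 mm lugs at both ends. Origin: centre of underside; x points away from the robot, y to its left, within 9 degrees.
- pcb_lcd: Green circuit board with two long pale strips on it, 55 (x) x 80 (y) x 15 mm, loose, lying in one of the tray's front bays with its long side from front to back. Which front bay varies. Stays where it is. Origin: centre of its underside, z up.
- relay_board: Narrow board with a row of small grey relays and one blue block, 22 (x) x 60 (y) x 14 mm, loose, lying in one of the tray's front bays, long side from front to back. Which bay varies. Stays where it is. Origin: centre of its underside, z up.
- switch_box: Small dark grey box with a toggle switch on top, 34 (x) x 50 (y) x 39 mm with the toggle, loose, in one of the tray's front bays, long side from front to back. Which bay varies. Stays where it is. Origin: centre of its underside, z up.
- loupe: Black watchmaker's loupe standing on its foot, a short barrel with a blue lens; 28 (x) x 39 (y) x 42 mm. It is gripped across the 28 mm (along its x); its grippable body reaches from -14 to +13 mm in x and -17 to +17 mm in y. On the desk at the start. Origin: centre of its underside, z up.
- glass_jar: Round pale jar with a closed screw lid, 47 mm across, 54 mm high, standing upright on the desk at the start. The lid is fixed. Origin: centre of its underside, z up.
- wood_block: Small plain rectangular block of wood, 30 (x) x 55 (y) x 20 mm, lying flat on the desk at the start. Origin: centre of its underside, z up.
- wick_reel: Small green flat reel of copper braid, 38 mm across, 10 mm high, lying flat on the desk at the start. Origin: centre of its underside, z up.
- esd_brush: Bystander: short black brush, 18 x 50 x 21 mm, bristles up, on the desk among the things. Leave alone. Origin: centre of its underside, z up.
- flux_syringe: Bystander: green syringe standing upright on the desk among the things, 19 mm across, 90 mm high, easily knocked over. Leave alone. (Another like it stands far back on the desk, out of the way.) Origin: centre of its underside, z up.
Not all that is in view belongs to the job. Leave any orange look-alike of the loupe alone. What is shaped like the wick_reel but black is not meant.

How it is judged:
By the outcome, as a careful person would: the job done as asked, in the order asked, and still so for the second after the job is handed in, with the robot touching nothing.
It also fails if it takes over 96 s, if anything falls off the work surface, if the arm or the gripper's body presses on something with over 40 N, if the wrist force passes 120 N, or if a joint passes its speed limit or range.

## Working session

There is one attempt and no reset: what is moved stays moved. The work goes in short steps, Python scripts to look and compute and a tool call to move; the robot and the scene stay as the last step left them, time stands still between calls to the robot, and variables do not carry over. Pictures are saved under pics/ and viewed, at most 14 in all, crops included, and the job is handed in when it is done.

Besides the shell and the picture viewer there is one more tool, called after "Call:" as name(argument=value, ...) on one line, values as JSON. jog_arm: Moves the arm, as the interface text tells. Shifts and turns lie within -1 to 1; 1 stands for 0.25 m of shift or 180 degrees of turn. Its arguments: {"type":"object","properties":{"increments":{"type":"array"},"force":{"type":"number"}},"required":["increments"]}

```bash
ls; mkdir -p pics; cat > h.py <<'E'
import numpy as np, cv2
from scipy.spatial.transform import Rotation as R
from workcell import env, cams, ticket, spotter
def q2R(q): return R.from_quat([q[1],q[2],q[3],q[0]]).as_matrix()
def cam(name):
    s=env.get_state(); c=cams.read_camera(name)
    if 'mount' in c:
        T=np.eye(4);T[:3,:3]=q2R(s['orientation']);T[:3,3]=s['tcp_pos'];T=T@np.array(c['mount'])
    else:
        T=np.eye(4);a=np.array(c['attitude']);T[:3,:3]=a if a.shape==(3,3) else q2R(a);T[:3,3]=c['xyz']
    c['T']=T; return c
def save(c,f,crop=None,s=1):
    p=c['pixels'][:,:,::-1]
    if crop: p=p[crop[1]:crop[3],crop[0]:crop[2]]
    cv2.imwrite('pics/'+f,cv2.resize(p,None,fx=s,fy=s,interpolation=cv2.INTER_CUBIC))
def w(c,uv,z):
    """pixel to world at height z"""
    d=np.array([(uv[0]-c['cx'])/c['fx'],(uv[1]-c['cy'])/c['fy']]);u=d.copy()
    for _ in range(20): u=d/(1+c['k1']*(u@u))
    r=c['T'][:3,:3]@np.array([u[0],u[1],1]);o=c['T'][:3,3]
    return o+r*(z-o[2])/r[2]
def px(c,P):
    p=c['T'][:3,:3].T@(np.array(P)-c['T'][:3,3]);u=p[:2]/p[2];u=u*(1+c['k1']*(u@u))
    return np.array([c['fx']*u[0]+c['cx'],c['fy']*u[1]+c['cy']])
E
python3 - <<'E'
from h import *
s=env.get_state();print({k:np.round(v,3) for k,v in s.items()})
names=dict(tray=0.003,pcb_lcd=.003,relay_board=.003,switch_box=.003,loupe=0,glass_jar=0,wood_block=0,wick_reel=0,esd_brush=0,flux_syringe=0)
for n in ['top','scene']:
    c=cam(n);save(c,n+'0.png',s=1.25);print(n,c['T'].round(3).tolist(),c['fx'],c['k1'])
    for k,z in names.items():
        for r in spotter.landmark_of(k,n)[:4]:
            print(k,round(r['conf'],2),np.round(r['uv']),w(c,r['uv'],z)[:2].round(4))
E
```

```text
pics
{'clock': np.float64(0.0), 'joint_pos': array([ 1.033,  0.314,  0.045,  1.304, -0.   ,  1.431]), 'qvel': array([ 0.001, -0.001,  0.   , -0.   ,  0.   ,  0.001]), 'tau': array([-2.0000e-03, -4.8063e+01,  2.9854e+01,  1.9000e-02, -0.0000e+00,
       -0.0000e+00]), 'tcp_pos': array([0.222, 0.53 , 0.23 ]), 'orientation': array([-0.   ,  0.198,  0.98 , -0.001]), 'wrist_force': array([-0.028,  0.013,  0.313]), 'ft_torque': array([ 0.009, -0.011, -0.025]), 'grip_force': np.float64(0.0), 'finger_gap': np.float64(0.085)}
top [[-0.142, -0.968, 0.207, 0.269], [-0.99, 0.138, -0.031, -0.134], [0.002, -0.209, -0.978, 1.152], [0.0, 0.0, 0.0, 1.0]] 434.4125123486345 0.025380345754042855
tray 0.89 [290. 217.] [ 0.4906 -0.0715]
pcb_lcd 0.58 [320. 229.] [ 0.4478 -0.1463]
relay_board 0.54 [294. 234.] [ 0.4437 -0.0764]
switch_box 0.79 [263. 238.] [0.4462 0.0088]
loupe 0.68 [436. 197.] [ 0.4918 -0.4698]
loupe 0.62 [405. 223.] [ 0.4314 -0.3725]
glass_jar 0.64 [204. 210.] [0.5429 0.1562]
wood_block 0.55 [368. 231.] [ 0.4257 -0.2721]
wick_reel 0.71 [419. 163.] [ 0.593 -0.442]
wick_reel 0.68 [391. 191.] 
[... 230 characters left out ...]
6, -0.732, -0.682, 0.681], [0.0, 0.0, 0.0, 1.0]] 411.4703213074828 0.019555262344203607
tray 0.91 [288. 250.] [ 0.4862 -0.0565]
pcb_lcd 0.73 [331. 240.] [ 0.4361 -0.1419]
relay_board 0.7 [307. 258.] [ 0.4402 -0.0693]
switch_box 0.9 [274. 282.] [0.448  0.0203]
loupe 0.63 [393. 191.] [ 0.435  -0.3758]
loupe 0.48 [400. 170.] [ 0.4681 -0.4566]
glass_jar 0.63 [370. 216.] [ 0.421  -0.2644]
glass_jar 0.58 [194. 294.] [0.5408 0.1434]
wood_block 0.79 [370. 212.] [ 0.4296 -0.2758]
wick_reel 0.68 [332. 240.] [ 0.438  -0.1446]
wick_reel 0.63 [358. 182.] [ 0.5199 -0.3435]
wick_reel 0.4 [364. 153.] [ 0.5866 -0.4515]
esd_brush 0.69 [335. 200.] [ 0.5172 -0.2479]
flux_syringe 0.61 [230. 332.] [0.4256 0.1469]
```

View pics/top0.png

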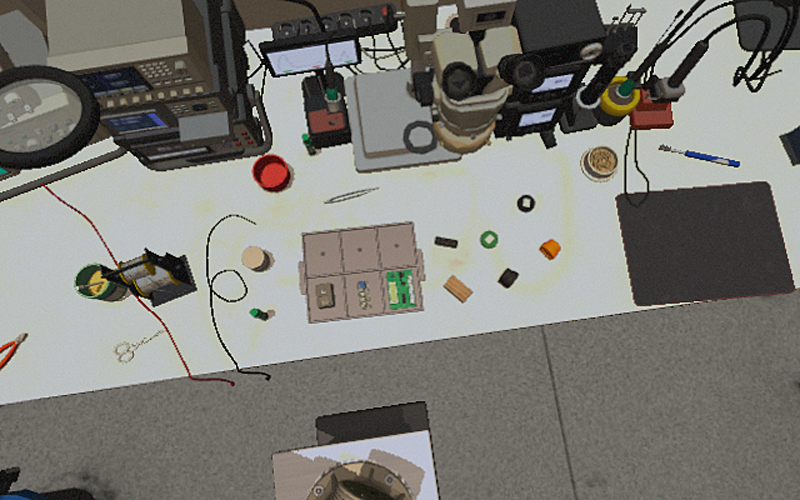

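View pics/scene0.png

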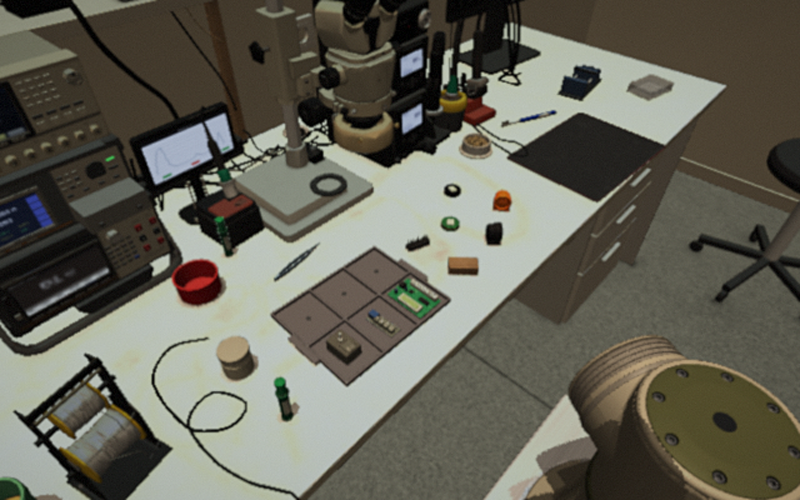

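The top view shows the switch box at (325,293), relay board at (363,292) and pcb at (401,288), left to right in the front row. The jar is at (257,258), block (458,288), green reel (489,239), black loupe (508,277), brush (446,241) and syringe (262,314). The orange loupe and black reel are decoys.

```bash
cat >> h.py <<'E'
def go(pos,ydir=None,cur=None):
    """print shift (0.25 m units, in tool frame before turn) and turn about z (180deg units) so tool y is at world angle ydir(deg)"""
    s=env.get_state();Rm=q2R(s['orientation']);d=Rm.T@(np.array(pos)-s['tcp_pos'])/.25
    a=np.degrees(np.arctan2(Rm[1,1],Rm[0,1]))
    t=None
    if ydir is not None:
        t=((a-ydir+90)%180-90)/180   # z down: + turn lowers world angle
    print('tcp',s['tcp_pos'].round(4),'tilt',Rm[:,2].round(4),'yang',a.round(2),'j6',s['joint_pos'][5].round(3),'shift',d.round(4),'turn',t,'t',round(float(s['clock']),2))
E
python3 - <<'E'
from h import *
c=cam('top')
for uv in [(322,253),(359,249),(396,245),(303,234),(413,222),(423,312),(308,323)]:
    print(uv,w(c,np.array(uv)/1.25,.005)[:2].round(4))
c=cam('wrist');print(np.array(c['mount']).round(3).tolist(),c['fx'],c['cx'],c['cy'])
go([0.42,-.03,.30],90)
E
```

```text
(322, 253) [0.5431 0.0112]
(359, 249) [ 0.5406 -0.069 ]
(396, 245) [ 0.5381 -0.1495]
(303, 234) [0.591  0.0474]
(413, 222) [ 0.584  -0.1934]
(423, 312) [ 0.3861 -0.1859]
(308, 323) [0.3975 0.0566]
[[-0.001, -0.965, -0.261, 0.066], [1.0, -0.001, -0.001, 0.001], [0.001, -0.261, 0.965, -0.143], [0.0, 0.0, 0.0, 1.0]] 282.40808933198656 316.852930712716 199.9398220402435
tcp [0.2228 0.5301 0.2313] tilt [ 0.e+00  1.e-04 -1.e+00] yang 67.21 j6 1.431 shift [-1.5953 -1.76   -0.2749] turn -0.126624172267634 t 1.2
```

Call:
jog_arm(increments=[[[0,0,-0.05,0,0,-0.0422,0],[0,0,-0.05,0,0,-0.0422,0],[0,0,-0.05,0,0,-0.0422,0],[-0.055,-0.1325,-0.01,0,0,0,0],[-0.055,-0.1325,-0.01,0,0,0,0],[-0.055,-0.1325,-0.01,0,0,0,0],[-0.055,-0.1325,-0.01,0,0,0,0],[-0.055,-0.1325,-0.01,0,0,0,0],[-0.055,-0.1325,-0.01,0,0,0,0],[-0.055,-0.1325,-0.01,0,0,0,0],[-0.055,-0.1325,-0.01,0,0,0,0],[-0.055,-0.1325,-0.01,0,0,0,0],[-0.055,-0.1325,-0.01,0,0,0,0],[-0.055,-0.1325,-0.01,0,0,0,0],[-0.055,-0.1325,-0.01,0,0,0,0],[-0.055,-0.1325,0,0,0,0,0],[-0.055,-0.1325,0,0,0,0,0],[-0.055,-0.1325,0,0,0,0,0],[-0.055,-0.1325,0,0,0,0,0],[0,0,0,0,0,0,0]]])

```text
clock: 3.2
tcp_pos: [0.4443, -0.0032, 0.2985]
orientation: [0.0, 0.003, 1.0, -0.0]
wrist_force: [0.5, 0.5, 0.5]
finger_gap: 0.0854
grip_force: 0.0
```

```bash
python3 - <<'E'
from h import *
c=cam('wrist');save(c,'w1.png',s=1.25)
for k,z in dict(tray=0,switch_box=.003,relay_board=.003,pcb_lcd=.003,glass_jar=0,flux_syringe=0,wood_block=0,wick_reel=0,loupe=0,esd_brush=0).items():
    for r in spotter.landmark_of(k,'wrist')[:2]: print(k,round(r['conf'],2),np.round(r['uv']),w(c,r['uv'],z)[:2].round(4))
# dots: refine dark pixel near prediction
g=cv2.cvtColor(c['pixels'],cv2.COLOR_RGB2GRAY)
for P in [(.5431,.0112),(.5406,-.069),(.5381,-.1495)]:
    u=px(c,[*P,.003]).astype(int);k=14
    a=g[u[1]-k:u[1]+k,u[0]-k:u[0]+k].astype(float);m=np.clip(np.median(a)-12-a,0,None)
    m=cv2.GaussianBlur(a,(5,5),0);j=np.unravel_index(m.argmin(),m.shape)
    q=(u[0]-k+j[1],u[1]-k+j[0]);print(u,q,m.min(),np.median(a),w(c,q,.003).round(4))
go([.43,-.34,.25],90)
E
```

```text
tray 0.85 [276. 198.] [ 0.4946 -0.069 ]
switch_box 0.66 [328. 172.] [0.4523 0.0143]
switch_box 0.52 [226. 167.] [ 0.4423 -0.1449]
relay_board 0.81 [277. 165.] [ 0.4405 -0.0648]
relay_board 0.75 [278. 199.] [ 0.4951 -0.0654]
pcb_lcd 0.82 [226. 163.] [ 0.4358 -0.1435]
glass_jar 0.94 [405. 224.] [0.5388 0.1417]
glass_jar 0.41 [229. 165.] [ 0.4395 -0.1409]
flux_syringe 0.58 [415. 153.] [0.4233 0.1495]
wood_block 0.77 [148. 156.] [ 0.4251 -0.2671]
wick_reel 0.86 [112. 218.] [ 0.5259 -0.3437]
wick_reel 0.75 [ 63. 252.] [ 0.5875 -0.4408]
loupe 0.97 [ 82. 164.] [ 0.4358 -0.3737]
loupe 0.7 [ 27. 193.] [ 0.4826 -0.4751]
esd_brush 0.78 [168. 219.] [ 0.5286 -0.2493]
[325 227] (np.int64(326), np.int64(226)) 98.68359375 136.0 [0.5413 0.0114 0.003 ]
[277 225] (np.int64(263), np.int64(218)) 84.4453125 132.0 [ 0.5268 -0.0918  0.003 ]
[228 224] (np.int64(238), np.int64(211)) 85.41796875 129.0 [ 0.5146 -0.1318  0.003 ]
tcp [0.4426 0.0007 0.2989] tilt [ 3.e-04  1.e-04 -1.e+00] yang 90.06 j6 -0.181 shift [ 0.052  -1.3627  0.1956] turn 0.0003420066884120369 t 3.75
```

View pics/w1.png

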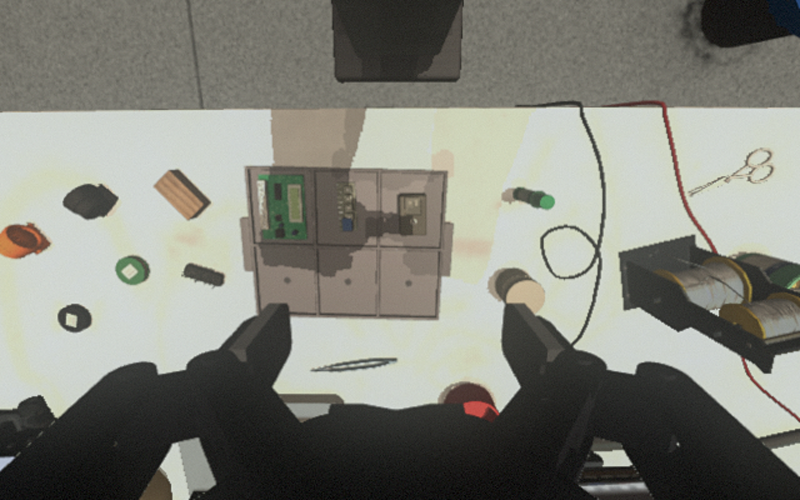

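The dots of the back row show at about (287,281), (348,282) and (408,283) in this view. They agree with the top view to within 2 mm. Next, the loupe from close by.

Call:
jog_arm(increments=[[[0.004,-0.1236,0.02,0,0,0,0],[0.004,-0.1236,0.02,0,0,0,0],[0.004,-0.1236,0.02,0,0,0,0],[0.004,-0.1236,0.02,0,0,0,0],[0.004,-0.1236,0.02,0,0,0,0],[0.004,-0.1236,0.02,0,0,0,0],[0.004,-0.1236,0.02,0,0,0,0],[0.004,-0.1236,0.02,0,0,0,0],[0.004,-0.1236,0.02,0,0,0,0],[0.004,-0.1236,0.02,0,0,0,0],[0.004,-0.1236,0.02,0,0,0,0],[0.004,-0.1236,0.02,0,0,0,0],[0,0,0.08,0,0,0,0],[0,0,0.08,0,0,0,0],[0,0,0,0,0,0,0],[0,0,0,0,0,0,0],[0,0,0,0,0,0,0]]])

```text
clock: 5.45
tcp_pos: [0.4313, -0.3708, 0.2]
orientation: [0.001, -0.0, 1.0, -0.001]
wrist_force: [-0.5, -1.3, 0.3]
finger_gap: 0.0854
grip_force: 0.0
```

```bash
python3 - <<'E'
from h import *
c=cam('wrist');save(c,'w2.png',s=1.25)
for k,z in dict(wood_block=0,wick_reel=0,loupe=0,esd_brush=0).items():
    for r in spotter.landmark_of(k,'wrist')[:2]: print(k,round(r['conf'],2),np.round(r['uv']),w(c,r['uv'],z)[:2].round(4))
go([.435,-.374,.1])
for i,r in enumerate(spotter.cut_out('loupe','wrist')[:2]):
    print(r['conf'],r['uv'])
    b=cv2.minAreaRect(np.argwhere(r['region'])[:,::-1].astype(np.float32)); print(b)
b=spotter.cut_out('wood_block','wrist')
if b: print(cv2.minAreaRect(np.argwhere(b[0]['region'])[:,::-1].astype(np.float32)))
E
```

```text
wood_block 0.91 [404. 176.] [ 0.427  -0.2641]
wick_reel 0.97 [334. 249.] [ 0.5245 -0.3475]
wick_reel 0.72 [264. 292.] [ 0.5905 -0.4442]
loupe 0.96 [238. 218.] [ 0.4813 -0.4715]
loupe 0.65 [316. 180.] [ 0.4321 -0.3717]
esd_brush 0.53 [405. 255.] [ 0.5332 -0.2537]
tcp [ 0.431  -0.3708  0.1996] tilt [ 9.e-04 -1.e-03 -1.e+00] yang 90.01 j6 -0.852 shift [-0.0155 -0.0124  0.3984] turn None t 5.7
0.77 [315.9, 182.4]
((315.7500305175781, 182.25001525878906), (26.870054244995117, 31.819805145263672), 45.0)
0.74 [229.5, 221.8]
((232.37161254882812, 221.52023315429688), (31.968101501464844, 33.94430923461914), 54.46232223510742)
((407.5318298339844, 173.25889587402344), (51.161155700683594, 29.733783721923828), 52.52382278442383)
```

View pics/w2.png

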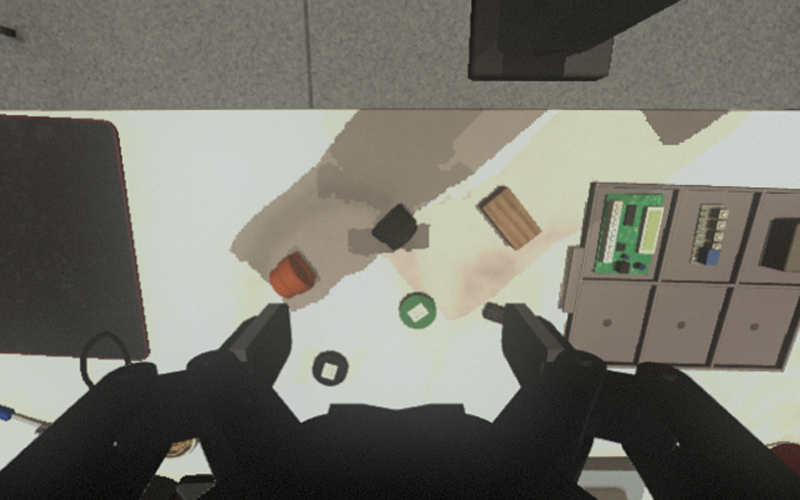

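```bash
python3 - <<'E'
from h import *
c=cam('wrist')
p=c['pixels'].astype(float);p=np.clip(255*(p/255)**.5,0,255).astype(np.uint8);c['pixels']=p
save(c,'w3.png',(215,130,445,290),3.4)
for uv in [(607,323),(681,325),(754,327)]: print(w(c,np.array(uv)/1.25,.003).round(4))
E
```

```text
[ 0.5366 -0.1475  0.003 ]
[ 0.5393 -0.0678  0.003 ]
[0.542 0.012 0.003]
```

View pics/w3.png

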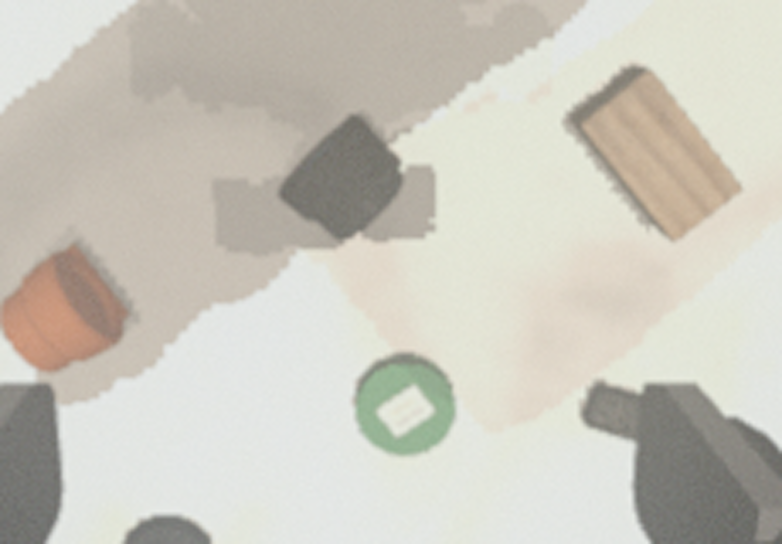

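Barrel axis of the black loupe runs down-right in the crop at (343,180), which is about 44° world. The end faces there are the 28 mm grip.

Call:
jog_arm(force=30, increments=[[[0,0,0,0,0,0.0427,0],[0,0,0,0,0,0.0427,0],[0,0,0,0,0,0.0427,0],[0,0,0,0,0,0.0427,0],[0,0,0,0,0,0.0427,0],[0,0,0,0,0,0.0427,0],[-0.009,0.002,0.09,0,0,0,0],[0,0,0.09,0,0,0,0],[0,0,0.09,0,0,0,0],[0,0,0.09,0,0,0,0],[0,0,0.09,0,0,0,0],[0,0,0,0,0,0,0],[0,0,0,0,0,0,0]]])

```text
clock: 7.15
tcp_pos: [0.4325, -0.3718, 0.0864]
orientation: [-0.0, 0.392, 0.92, 0.0]
wrist_force: [0.2, -1.0, 0.3]
finger_gap: 0.0853
grip_force: 0.0
```

```bash
python3 - <<'E'
from h import *
go([.433,-.372,.008],44)
c=cam('wrist');p=c['pixels'].astype(float);c['pixels']=np.clip(255*(p/255)**.5,0,255).astype(np.uint8)
save(c,'w4.png',(170,60,470,310),2.3)
for r in spotter.landmark_of('loupe','wrist')[:2]: print(round(r['conf'],2),np.round(r['uv']),w(c,r['uv'],0)[:2].round(4))
E
```

```text
tcp [ 0.4325 -0.3718  0.0864] tilt [-5.e-04  7.e-04 -1.e+00] yang 43.88 j6 -0.046 shift [-0.0023  0.0009  0.3136] turn -0.0006753184939842388 t 7.15
0.65 [278. 315.] [ 0.4808 -0.4758]
0.62 [317. 205.] [ 0.4323 -0.3717]
```

View pics/w4.png

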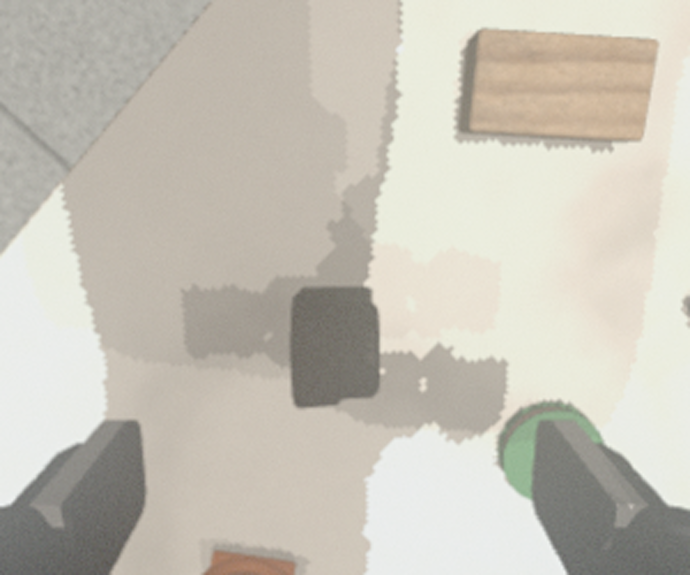

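Loupe at (335,345) sits between the fingers with its faces square to the pads. The block's long side lies at about 41° world.

Call:
jog_arm(force=30, increments=[[[0,0,0.0784,0,0,0,0],[0,0,0.0784,0,0,0,0],[0,0,0.0784,0,0,0,0],[0,0,0.0784,0,0,0,0],[0,0,0,0,0,0,0],[0,0,0,0,0,0,255],[0,0,0,0,0,0,255],[0,0,0,0,0,0,255],[0,0,0,0,0,0,255],[0,0,0,0,0,0,255],[0,0,0,0,0,0,255],[0,0,0,0,0,0,255],[0,0,0,0,0,0,255],[0,0,0,0,0,0,255],[0,0,0,0,0,0,255]]])

```text
clock: 8.75
tcp_pos: [0.4332, -0.3726, 0.0089]
orientation: [0.001, 0.392, 0.92, -0.0]
wrist_force: [-0.0, -0.2, 5.9]
finger_gap: 0.027
grip_force: 30.2
```

Call:
jog_arm(increments=[[[0,0,-0.06,0,0,0,255],[0,0,-0.13,0,0,0,255],[0,0,-0.13,0,0,-0.0409,255],[0,0,-0.13,0,0,-0.0409,255],[0,0,0,0,0,-0.0409,255],[0,0,0,0,0,-0.0409,255],[0,0,0,0,0,-0.0409,255],[0,0,0,0,0,-0.0409,255],[-0.0559,0.1298,0,0,0,0,255],[-0.0559,0.1298,0,0,0,0,255],[-0.0559,0.1298,0,0,0,0,255],[-0.0559,0.1298,0,0,0,0,255],[-0.0559,0.1298,0,0,0,0,255],[-0.0559,0.1298,0,0,0,0,255],[-0.0559,0.1298,0,0,0,0,255],[0,0,0,0,0,0,255],[0,0,0,0,0,0,255],[0,0,0,0,0,0,255]]])

```text
clock: 10.55
tcp_pos: [0.5377, -0.1488, 0.1202]
orientation: [-0.0, 0.017, 1.0, -0.0]
wrist_force: [0.1, -0.2, -0.7]
finger_gap: 0.0267
grip_force: 29.8
```

```bash
python3 - <<'E'
from h import *
go([.538,-.1485,.0125],88.2)
c=cam('wrist');save(c,'w5.png',(120,60,520,360),1.8)
E
```

```text
tcp [ 0.5377 -0.1488  0.1202] tilt [-5.e-04 -1.e-04 -1.e+00] yang 88.02 j6 -0.379 shift [-0.0013  0.0014  0.4308] turn -0.0010113207632156693 t 10.55
```

View pics/w5.png

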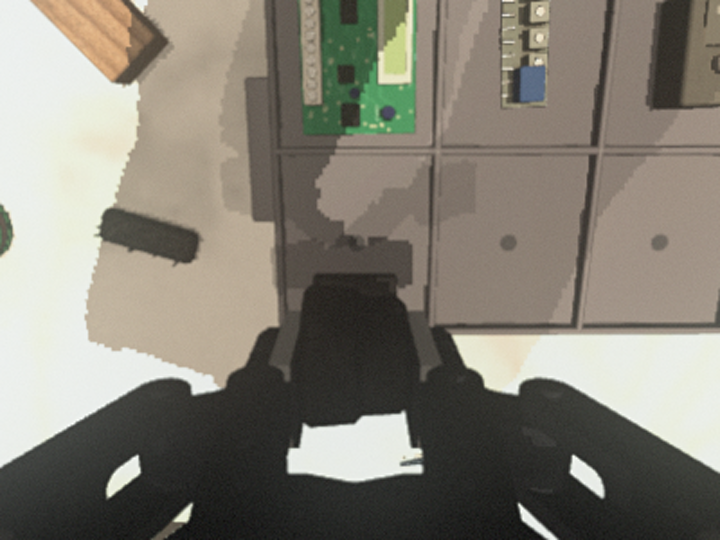

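The loupe hangs in the grip above the right back bay. The bay dots show at (351,242), (509,242) and (659,242).

Call:
jog_arm(increments=[[[-0.0013,0.0014,0.09,0,0,0,255],[0,0,0.09,0,0,0,255],[0,0,0.09,0,0,0,255],[0,0,0.09,0,0,0,255],[0,0,0.045,0,0,0,255],[0,0,0.025,0,0,0,255],[0,0,0,0,0,0,255],[0,0,0,0,0,0,255],[0,0,0,0,0,0,120],[0,0,0,0,0,0,100],[0,0,0,0,0,0,100],[0,0,0,0,0,0,100],[0,0,0,0,0,0,100]]])

```text
clock: 11.9
tcp_pos: [0.5385, -0.1479, 0.013]
orientation: [0.0, 0.017, 1.0, 0.0]
wrist_force: [-0.2, -1.0, -0.1]
finger_gap: 0.0519
grip_force: 0.0
```

Call:
jog_arm(increments=[[[0,0,-0.06,0,0,0,100],[0,0,-0.128,0,0,0,100],[0,0,-0.128,0,0,0,0],[0,0,-0.128,0,0,0,0],[0,0,-0.128,0,0,0,0],[0,0,-0.068,0,0,0,0],[0.0032,0.1295,0,0,0,0,0],[0.0032,0.1295,0,0,0,0,0],[0.0032,0.1295,0,0,0,0,0],[0.0032,0.1295,0,0,0,0,0],[0.0032,0.1295,0,0,0,0,0],[0.0032,0.1295,0,0,0,0,0],[0.0032,0.1295,0,0,0,0,0],[0.0032,0.1295,0,0,0,0,0],[0.0032,0.1295,0,0,0,0,0],[0,0,0,0,0,0,0],[0,0,0,0,0,0,0],[0,0,0,0,0,0,0]]])

```text
clock: 13.7
tcp_pos: [0.5411, 0.1429, 0.1728]
orientation: [-0.0, 0.017, 1.0, -0.0]
wrist_force: [0.4, 0.1, 0.5]
finger_gap: 0.0851
grip_force: 0.0
```

```bash
python3 - <<'E'
from h import *
go([.54,.143,.03],88.2)
c=cam('wrist');save(c,'w6.png',s=1.25)
for k,z in dict(glass_jar=0,loupe=.003,flux_syringe=0,switch_box=.003).items():
    for r in spotter.landmark_of(k,'wrist')[:2]: print(k,round(r['conf'],2),np.round(r['uv']),w(c,r['uv'],z)[:2].round(4))
r=spotter.cut_out('glass_jar','wrist')
if r:
    b=cv2.boundingRect(np.argwhere(r[0]['region'])[:,::-1].astype(np.int32));print(b)
E
```

```text
tcp [0.5411 0.1429 0.1728] tilt [-2.e-04 -3.e-04 -1.e+00] yang 88.03 j6 0.149 shift [4.200e-03 3.000e-04 5.712e-01] turn -0.0009719558872093772 t 13.7
glass_jar 0.57 [322. 183.] [0.5402 0.1496]
loupe 0.57 [ 62. 191.] [ 0.5385 -0.149 ]
flux_syringe 0.73 [318.  71.] [0.4223 0.1485]
flux_syringe 0.65 [44. 99.] [ 0.4379 -0.144 ]
switch_box 0.83 [194. 104.] [0.4496 0.0168]
(299, 167, 48, 53)
```

View pics/w6.png

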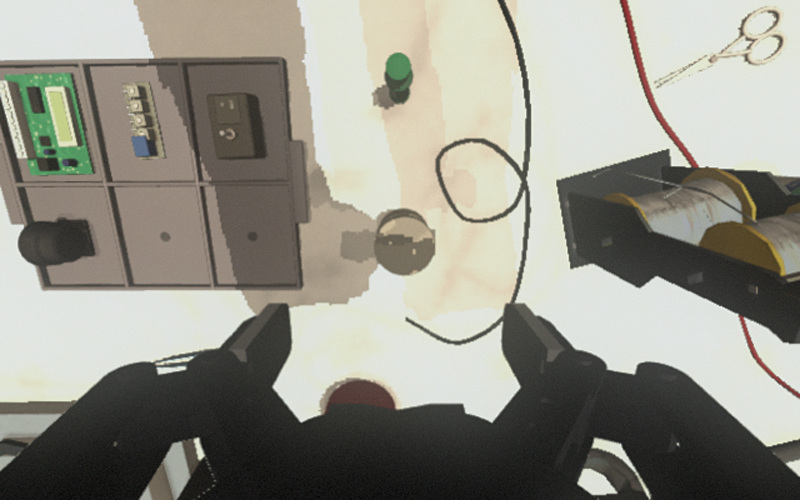

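```bash
python3 - <<'E'
from h import *
c=cam('wrist')
p=w(c,(324,194.4),.054);print(p, w(c,(288,320),.03)); go([p[0],p[1],.018],88.2)
E
```

```text
[0.54060815 0.15009112 0.054     ] [0.6985279  0.10324257 0.03      ]
tcp [0.5413 0.1429 0.173 ] tilt [ 1.e-04  1.e-04 -1.e+00] yang 87.99 j6 0.15 shift [0.0037 0.0285 0.6198] turn -0.0011540441509686004 t 14.05
```

Call:
jog_arm(force=35, increments=[[[0.0037,0.0285,0.06,0,0,0,0],[0,0,0.1,0,0,0,0],[0,0,0.1,0,0,0,0],[0,0,0.1,0,0,0,0],[0,0,0.1,0,0,0,0],[0,0,0.1,0,0,0,0],[0,0,0.06,0,0,0,0],[0,0,0,0,0,0,0],[0,0,0,0,0,0,255],[0,0,0,0,0,0,255],[0,0,0,0,0,0,255],[0,0,0,0,0,0,255],[0,0,0,0,0,0,255],[0,0,0,0,0,0,255],[0,0,0,0,0,0,255],[0,0,0,0,0,0,255]]])

```text
clock: 15.65
tcp_pos: [0.5417, 0.1507, 0.0193]
orientation: [0.001, 0.017, 1.0, 0.0]
wrist_force: [0.6, -1.0, 5.9]
finger_gap: 0.0459
grip_force: 35.5
```

Call:
jog_arm(increments=[[[0,0,-0.06,0,0,0,255],[0,0,-0.12,0,0,0,255],[0,0,-0.12,0,0,0,255],[0,0,-0.1,0,0,0,255],[-0.0051,-0.1108,0,0,0,0,255],[-0.0051,-0.1108,0,0,0,0,255],[-0.0051,-0.1108,0,0,0,0,255],[-0.0051,-0.1108,0,0,0,0,255],[-0.0051,-0.1108,0,0,0,0,255],[0,0,0,0,0,0,255],[0,0,0,0,0,0,255],[0,0,0,0,0,0,255]]])

```text
clock: 16.85
tcp_pos: [0.5419, 0.0127, 0.1178]
orientation: [-0.0, 0.017, 1.0, 0.0]
wrist_force: [0.3, 0.8, -0.6]
finger_gap: 0.0456
grip_force: 36.2
```

```bash
python3 - <<'E'
from h import *
go([.5425,.0115,.0225],88.2);print(env.get_state()['finger_gap'])
E
```

```text
tcp [0.5419 0.0127 0.1178] tilt [-2.e-04  5.e-04 -1.e+00] yang 88.09 j6 -0.091 shift [-0.0025 -0.0051  0.3813] turn -0.0006357153492144915 t 16.85
0.04562871286040366
```

Call:
jog_arm(increments=[[[-0.0025,-0.0051,0.09,0,0,0,255],[0,0,0.09,0,0,0,255],[0,0,0.09,0,0,0,255],[0,0,0.06,0,0,0,255],[0,0,0.03,0,0,0,255],[0,0,0.02,0,0,0,255],[0,0,0,0,0,0,255],[0,0,0,0,0,0,255],[0,0,0,0,0,0,80],[0,0,0,0,0,0,50],[0,0,0,0,0,0,50],[0,0,0,0,0,0,50],[0,0,0,0,0,0,50],[0,0,-0.06,0,0,0,50],[0,0,-0.12,0,0,0,50],[0,0,-0.12,0,0,0,0],[0,0,-0.12,0,0,0,0],[0,0,-0.12,0,0,0,0]]])

```text
clock: 18.65
tcp_pos: [0.5425, 0.0107, 0.159]
orientation: [-0.0, 0.017, 1.0, 0.0]
wrist_force: [0.6, -0.8, 0.2]
finger_gap: 0.0854
grip_force: 0.0
```

Call:
jog_arm(increments=[[[0.0479,-0.1242,0,0,0,0,0],[0.0479,-0.1242,0,0,0,0,0],[0.0479,-0.1242,0,0,0,0,0],[0.0479,-0.1242,0,0,0,0,0],[0.0479,-0.1242,0,0,0,0,0],[0.0479,-0.1242,0,0,0,0,0],[0.0479,-0.1242,0,0,0,0,0],[0.0479,-0.1242,0,0,0,0,0],[0.0479,-0.1242,0,0,0,0,0],[0,0,0,0,0,-0.0397,0],[0,0,0,0,0,-0.0397,0],[0,0,0,0,0,-0.0397,0],[0,0,0,0,0,-0.0397,0],[0,0,0,0,0,-0.0397,0],[0,0,0,0,0,-0.0397,0],[0,0,0.08,0,0,0,0],[0,0,0,0,0,0,0],[0,0,0,0,0,0,0],[0,0,0,0,0,0,0]]])

```text
clock: 20.55
tcp_pos: [0.4257, -0.2651, 0.1385]
orientation: [0.0, -0.35, 0.937, -0.0]
wrist_force: [-0.2, -0.4, 0.9]
finger_gap: 0.0855
grip_force: 0.0
```

```bash
python3 - <<'E'
from h import *
c=cam('wrist');save(c,'w7.png',s=1.25)
for r in spotter.landmark_of('wood_block','wrist')[:2]: print(round(r['conf'],2),np.round(r['uv']),w(c,r['uv'],0)[:2].round(4))
p=None
r=spotter.cut_out('wood_block','wrist')
if r:
    m=np.argwhere(r[0]['region'])[:,::-1].astype(np.float32);b=cv2.boxPoints(cv2.minAreaRect(m));W=np.array([w(c,q,.02)[:2] for q in b])
    print(r[0]['uv'],b.round(),W.round(4).tolist(),W.mean(0));
    for i in range(4): e=W[(i+1)%4]-W[i];print(np.linalg.norm(e).round(4),np.degrees(np.arctan2(e[1],e[0])).round(1))
go([.426,-.2645,.003],131)
for k,z in dict(wick_reel=.010).items():
    for r in spotter.landmark_of(k,'wrist')[:2]: print(k,round(r['conf'],2),np.round(r['uv']),w(c,r['uv'],0)[:2].round(4))
E
```

```text
0.98 [318. 188.] [ 0.4236 -0.2655]
[318.9, 193.1] [[304. 163.]
 [335. 163.]
 [335. 220.]
 [304. 220.]] [[0.4101, -0.2938], [0.3913, -0.2721], [0.4329, -0.2349], [0.4527, -0.2578]] [ 0.42174327 -0.26463713]
0.0287 130.9
0.0557 41.8
0.0303 -49.1
0.0557 -139.8
tcp [ 0.4259 -0.2652  0.1385] tilt [ 9.e-04 -6.e-04 -1.e+00] yang 130.92 j6 -1.431 shift [-0.002   0.0022  0.5421] turn -0.0004304737750925053 t 20.7
wick_reel 0.67 [197. 207.] [ 0.5209 -0.3473]
wick_reel 0.67 [409. 337.] [ 0.4896 -0.0641]
```

View pics/w7.png

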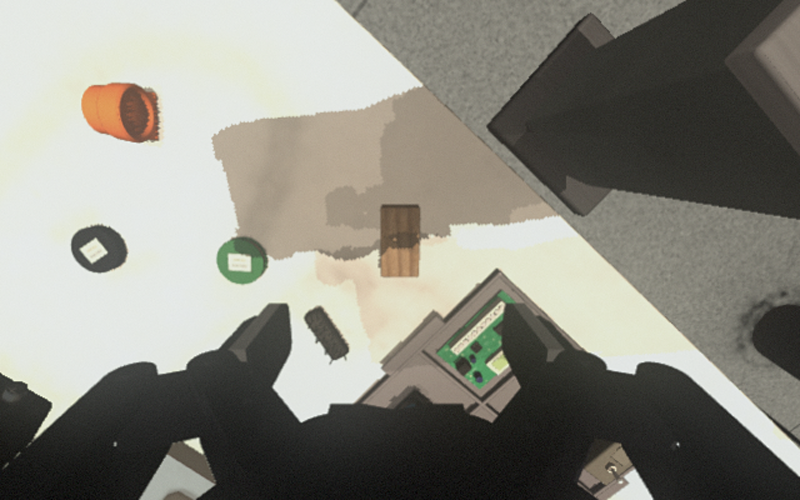

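Block at (400,240) is centred and square with the pads. The reel is at (242,260).

Call:
jog_arm(force=40, increments=[[[0.009,0.0087,0.06,0,0,0,100],[0,0,0.1,0,0,0,100],[0,0,0.1,0,0,0,100],[0,0,0.1,0,0,0,100],[0,0,0.1,0,0,0,100],[0,0,0.05,0,0,0,100],[0,0,0.03,0,0,0,100],[0,0,0,0,0,0,100],[0,0,0,0,0,0,255],[0,0,0,0,0,0,255],[0,0,0,0,0,0,255],[0,0,0,0,0,0,255],[0,0,0,0,0,0,255],[0,0,0,0,0,0,255]]])

```text
clock: 22.15
tcp_pos: [0.4233, -0.2654, 0.004]
orientation: [0.001, -0.35, 0.937, -0.001]
wrist_force: [0.8, 0.4, 5.9]
finger_gap: 0.0291
grip_force: 40.9
```

Call:
jog_arm(increments=[[[0,0,-0.06,0,0,0,255],[0,0,-0.12,0,0,0,255],[0,0,-0.12,0,0,0,255],[0,0,-0.12,0,0,0,255],[0,0,0,0,0,0.0397,255],[0,0,0,0,0,0.0397,255],[0,0,0,0,0,0.0397,255],[0,0,0,0,0,0.0397,255],[0,0,0,0,0,0.0397,255],[0,0,0,0,0,0.0397,255],[-0.0633,0.1143,0,0,0,0,255],[-0.0633,0.1143,0,0,0,0,255],[-0.0633,0.1143,0,0,0,0,255],[-0.0633,0.1143,0,0,0,0,255],[-0.0633,0.1143,0,0,0,0,255],[-0.0633,0.1143,0,0,0,0,255],[-0.0633,0.1143,0,0,0,0,255],[0,0,0,0,0,0,255],[0,0,0,0,0,0,255],[0,0,0,0,0,0,255]]])

```text
clock: 24.15
tcp_pos: [0.5392, -0.069, 0.1077]
orientation: [-0.0, 0.017, 1.0, -0.0]
wrist_force: [0.4, -0.3, -0.5]
finger_gap: 0.0291
grip_force: 40.2
```

```bash
python3 - <<'E'
from h import *
go([.54,-.0685,.0075],88.2)
c=cam('wrist');save(c,'w8.png',s=1.25)
E
```

```text
tcp [ 0.5392 -0.069   0.1077] tilt [-9.e-04  0.e+00 -1.e+00] yang 88.03 j6 -0.24 shift [-0.0033  0.0019  0.4006] turn -0.0009662648122092005 t 24.15
```

View pics/w8.png

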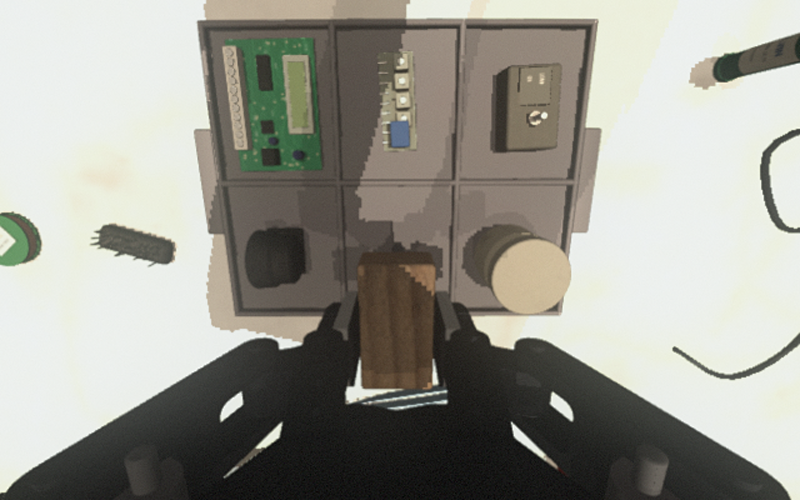

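```bash
python3 - <<'E'
from h import *
c=cam('wrist')
print(w(c,(317,212),.1237).round(4),w(c,(318,310.5),.1237).round(4),w(c,(317,201.5),.1037).round(4))
for uv,z in [((530,275),.057),((346,0),0)]: print(w(c,np.array(uv)/1.25,z).round(4))
for r in spotter.landmark_of('loupe','wrist')[:1]: print(r['conf'],w(c,r['uv'],.003).round(4))
E
```

```text
[ 0.5133 -0.0678  0.1237] [ 0.567  -0.0692  0.1237] [ 0.5137 -0.0678  0.1037]
[0.5432 0.0087 0.057 ]
[ 0.3792 -0.0941  0.    ]
0.6 [ 0.5379 -0.1485  0.003 ]
```

Call:
jog_arm(increments=[[[0,0,0.09,0,0,0,255],[0,0,0.09,0,0,0,255],[0,0,0.09,0,0,0,255],[0,0,0.07,0,0,0,255],[0,0,0.04,0,0,0,255],[0,0,0.02,0,0,0,255],[0,0,0,0,0,0,255],[0,0,0,0,0,0,255],[0,0,0,0,0,0,130],[0,0,0,0,0,0,130],[0,0,0,0,0,0,130],[0,0,0,0,0,0,130],[0,0,-0.06,0,0,0,130],[0,0,-0.12,0,0,0,130],[0,0,-0.12,0,0,0,130],[0,0,-0.12,0,0,0,0],[0,0,-0.12,0,0,0,0],[0,0,-0.06,0,0,0,0]]])

```text
clock: 26.1
tcp_pos: [0.5411, -0.0688, 0.1609]
orientation: [0.002, 0.017, 1.0, -0.0]
wrist_force: [1.6, -1.3, -0.1]
finger_gap: 0.0827
grip_force: 0.0
```

Call:
jog_arm(increments=[[[0.0032,-0.124,0,0,0,0,0],[0.0032,-0.124,0,0,0,0,0],[0.0032,-0.124,0,0,0,0,0],[0.0032,-0.124,0,0,0,0,0],[0.0032,-0.124,0,0,0,0,0],[0.0032,-0.124,0,0,0,0,0],[0.0032,-0.124,0,0,0,0,0],[0.0032,-0.124,0,0,0,0,0],[0.0032,-0.124,0,0,0,0,0],[0,0,0,0,0,0,0],[0,0,0,0,0,0,0],[0,0,0,0,0,0,0]]])

```text
clock: 27.3
tcp_pos: [0.5231, -0.3462, 0.1577]
orientation: [-0.0, 0.017, 1.0, 0.0]
wrist_force: [0.4, -0.0, -0.5]
finger_gap: 0.0854
grip_force: 0.0
```

```bash
python3 - <<'E'
from h import *
c=cam('wrist');save(c,'w9.png',s=1.25)
for r in spotter.landmark_of('wick_reel','wrist')[:2]: print(round(r['conf'],2),np.round(r['uv']),w(c,r['uv'],0)[:2].round(4))
for r in spotter.cut_out('wick_reel','wrist')[:2]:
    p,rad=cv2.minEnclosingCircle(np.argwhere(r['region'])[:,::-1].astype(np.float32));print(p,rad,w(c,p,.008).round(4),w(c,(p[0]+rad,p[1]),.008).round(4))
for r in spotter.landmark_of('wood_block','wrist')[:1]: print(w(c,r['uv'],.003).round(4))
go([.523,-.347,.003],88.2)
E
```

```text
0.86 [233. 243.] [ 0.5861 -0.4448]
0.69 [315. 187.] [ 0.523  -0.3476]
(233.6522216796875, 247.5843048095703) 16.981801986694336 [ 0.588  -0.4416  0.008 ] [ 0.5887 -0.4225  0.008 ]
(313.4233703613281, 185.77737426757812) 18.63161849975586 [ 0.5202 -0.3492  0.008 ] [ 0.5208 -0.3295  0.008 ]
[ 0.5441 -0.0699  0.003 ]
tcp [ 0.5234 -0.3461  0.1581] tilt [ 0.e+00  1.e-04 -1.e+00] yang 88.13 j6 -0.679 shift [ 0.0017 -0.0037  0.6202] turn -0.0003844936324381839 t 27.5
```

View pics/w9.png

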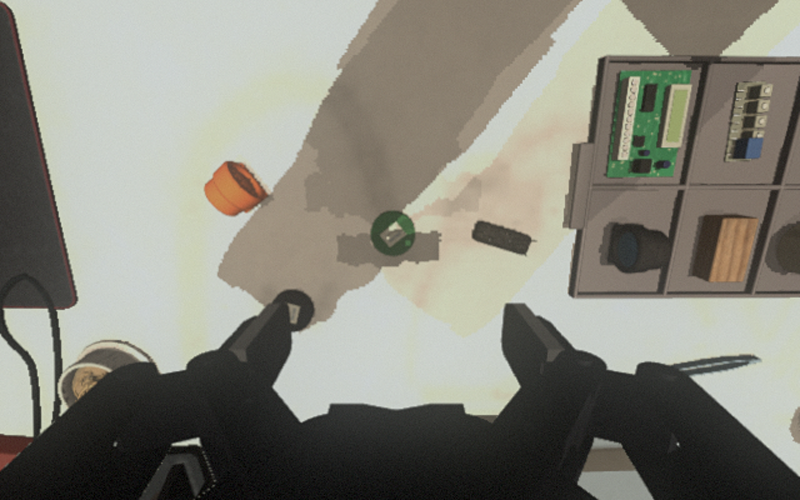

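Green reel at (393,232) sits between the fingers, with the brush well to the right at (502,237). The block and loupe are standing in their bays.

Call:
jog_arm(force=30, increments=[[[0.0076,-0.0056,0.08,0,0,0,80],[0,0,0.12,0,0,0,80],[0,0,0.12,0,0,0,80],[0,0,0.12,0,0,0,80],[0,0,0.1,0,0,0,80],[0,0,0.05,0,0,0,80],[0,0,0.03,0,0,0,80],[0,0,0.008,0,0,0,80],[0,0,0,0,0,0,80],[0,0,0,0,0,0,255],[0,0,0,0,0,0,255],[0,0,0,0,0,0,255],[0,0,0,0,0,0,255],[0,0,0,0,0,0,255],[0,0,0,0,0,0,255]]])

```text
clock: 29.0
tcp_pos: [0.5221, -0.3492, 0.0024]
orientation: [0.001, 0.017, 1.0, -0.001]
wrist_force: [-1.3, 0.0, 6.1]
finger_gap: 0.0356
grip_force: 30.0
```

Call:
jog_arm(increments=[[[0,0,-0.06,0,0,0,255],[0,0,-0.12,0,0,0,255],[0,0,-0.12,0,0,0,255],[0,0,-0.12,0,0,0,255],[0,0,-0.06,0,0,0,255],[-0.0043,0.1242,0,0,0,0,255],[-0.0043,0.1242,0,0,0,0,255],[-0.0043,0.1242,0,0,0,0,255],[-0.0043,0.1242,0,0,0,0,255],[-0.0043,0.1242,0,0,0,0,255],[-0.0043,0.1242,0,0,0,0,255],[-0.0043,0.1242,0,0,0,0,255],[-0.0043,0.1242,0,0,0,0,255],[-0.0043,0.1242,0,0,0,0,255],[0,0,0,0,0,0,255],[0,0,0,0,0,0,255],[0,0,0,0,0,0,255]]])

```text
clock: 30.7
tcp_pos: [0.5406, -0.0702, 0.121]
orientation: [0.0, 0.017, 1.0, -0.0]
wrist_force: [-0.0, 0.1, -0.4]
finger_gap: 0.0355
grip_force: 30.2
```

```bash
python3 - <<'E'
from h import *
go([.54,-.0685,.0255],88.2)
c=cam('wrist');p=c['pixels'].astype(float);c['pixels']=np.clip(255*(p/255)**.6,0,255).astype(np.uint8)
save(c,'w10.png',(170,100,470,320),2.6)
for n in ['top','scene']:
    c=cam(n)
    for r in spotter.landmark_of('wood_block',n)[:1]: print(n,w(c,r['uv'],.003).round(4))
E
```

```text
tcp [ 0.5406 -0.0702  0.121 ] tilt [ 5.e-04 -3.e-04 -1.e+00] yang 88.02 j6 -0.242 shift [0.0029 0.0067 0.3822] turn -0.0009808117871370333 t 30.7
top [ 0.5483 -0.073   0.003 ]
scene [ 0.5469 -0.072   0.003 ]
```

View pics/w10.png

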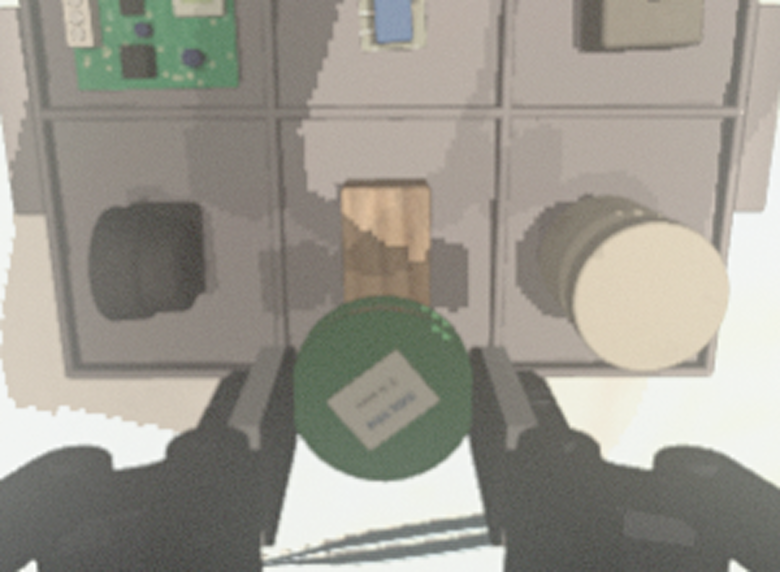

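```bash
python3 - <<'E'
from h import *
c=cam('wrist')
f=lambda u,v:(170+u/2.6,100+v/2.6)
print('reel',w(c,f(382.5,392),.1286),w(c,f(472,392),.1286),w(c,f(382.5,480),.1286))
for q in [(342,186),(430,182),(430,275),(342,275)]: print(w(c,f(*q),.023).round(4))
for q in [(290,120),(495,120)]: print('bay',w(c,f(*q),.01).round(4))
E
```

```text
reel [ 0.53814219 -0.06963143  0.1286    ] [ 0.53879708 -0.05172783  0.1286    ] [ 0.55801173 -0.07035313  0.1286    ]
[ 0.5135 -0.0821  0.023 ]
[ 0.5132 -0.053   0.023 ]
[ 0.5452 -0.0536  0.023 ]
[ 0.5441 -0.0836  0.023 ]
bay [ 0.4923 -0.0994  0.01  ]
bay [ 0.4949 -0.0297  0.01  ]
```

Call:
jog_arm(increments=[[[-0.008,0.006,0.08,0,0,0,255],[0,0,0.09,0,0,0,255],[0,0,0.09,0,0,0,255],[0,0,0.06,0,0,0,255],[0,0,0.03,0,0,0,255],[0,0,0.02,0,0,0,255],[0,0,0.011,0,0,0,255],[0,0,0,0,0,0,255],[0,0,0,0,0,0,255],[0,0,0,0,0,0,135],[0,0,0,0,0,0,120],[0,0,0,0,0,0,120],[0,0,0,0,0,0,120]]])

```text
clock: 32.3
tcp_pos: [0.5426, -0.0681, 0.0258]
orientation: [0.0, 0.017, 1.0, -0.0]
wrist_force: [0.1, -1.0, -0.4]
finger_gap: 0.0453
grip_force: 0.0
```

Call:
jog_arm(increments=[[[0,0,-0.04,0,0,0,120],[0,0,-0.08,0,0,0,120],[0,0,-0.12,0,0,0,120],[0,0,-0.12,0,0,0,120],[0,0,-0.12,0,0,0,120],[0,0,-0.12,0,0,0,120],[0.1,0,-0.06,0,0,0,120],[0.1,0,0,0,0,0,120],[0.1,0,0,0,0,0,120],[0,0,0,0,0,0,120],[0,0,0,0,0,0,120],[0,0,0,0,0,0,120]]])

```text
clock: 33.5
tcp_pos: [0.4685, -0.0658, 0.1912]
orientation: [0.001, 0.017, 1.0, -0.0]
wrist_force: [-0.5, 0.6, 0.1]
finger_gap: 0.0452
grip_force: 0.0
```

```bash
python3 - <<'E'
from h import *
c=cam('wrist');save(c,'w11.png',(120,40,520,330),2)
for k,z in dict(loupe=.003,glass_jar=.003,wood_block=.003,wick_reel=.023,pcb_lcd=.003,relay_board=.003,switch_box=.003,esd_brush=0,flux_syringe=0).items():
    for r in spotter.landmark_of(k,'wrist')[:1]: print(k,round(r['conf'],2),w(c,r['uv'],z)[:2].round(4))
E
```

```text
loupe 0.72 [ 0.5452 -0.1473]
glass_jar 0.85 [0.5431 0.0074]
wood_block 0.58 [ 0.5402 -0.0698]
wick_reel 0.7 [ 0.5764 -0.4157]
pcb_lcd 0.65 [ 0.4408 -0.142 ]
relay_board 0.64 [ 0.4395 -0.0647]
switch_box 0.65 [0.4496 0.0129]
esd_brush 0.95 [ 0.5272 -0.2538]
flux_syringe 0.55 [0.425  0.1508]
```

View pics/w11.png

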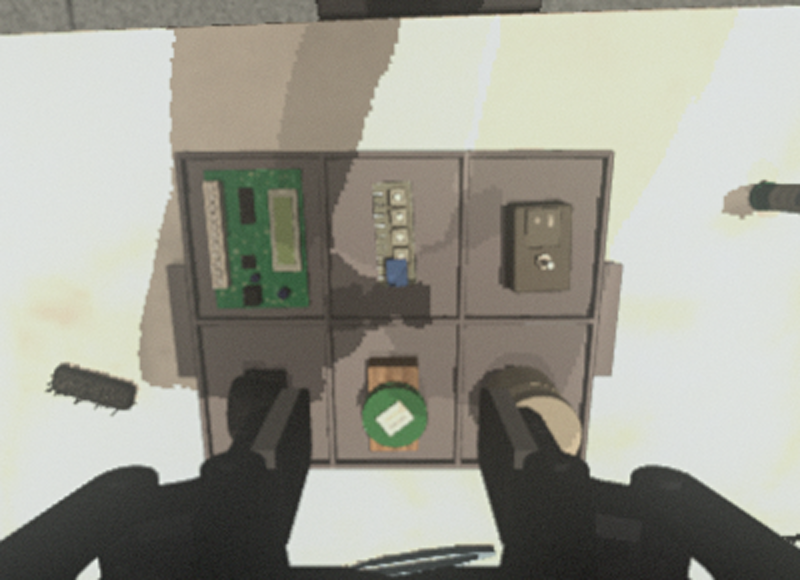

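```bash
python3 - <<'E'
from h import *
c=cam('wrist');f=lambda u,v:(120+u/2,40+v/2)
print('reel',w(c,f(394.5,384),.033).round(4),w(c,f(394.5,450),.033).round(4),w(c,f(362,417),.033).round(4),w(c,f(428,417),.033).round(4))
print('block',w(c,f(392,366),.023).round(4),w(c,f(392,451),.023).round(4))
c=cam('top')
for k,z in dict(glass_jar=.057,loupe=.003).items():
    r=spotter.cut_out(k,'top')[0]
    if k=='glass_jar':
        p,rad=cv2.minEnclosingCircle(np.argwhere(r['region'])[:,::-1].astype(np.float32));print(p,rad,w(c,p,.045))
    else: print(k,w(c,spotter.landmark_of(k,'top')[0]['uv'],z))
E
```

```text
reel [ 0.5202 -0.0665  0.033 ] [ 0.5616 -0.0679  0.033 ] [ 0.5399 -0.0859  0.033 ] [ 0.5412 -0.0478  0.033 ]
block [ 0.5129 -0.0677  0.023 ] [ 0.5675 -0.0696  0.023 ]Traceback (most recent call last):
  File "<stdin>", line 7, in <module>
IndexError: list index out of range
```

```bash
python3 -c "
from h import *
print(ticket.hand_in())"
```

```text
the job is handed in; nothing more can be done
None
```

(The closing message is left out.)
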